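Purge the alignment stand and hold the long mandrel through both bushes

TASK

Blow out the guide stand by twisting its black purge knob clockwise (seen from above) all the way to its stop, then let go so that it springs back by itself. Then take the longest mandrel out of the wooden rack by its handle and thread it upright, tip first, down through the upper and then the lower brass bush to prove them in line; finish still gripping it at rest, upright, with its tip out below the lower bush but clear of the base plate. Leave the two other mandrels and the glassware where they stand.

Things in the scene. Friction and masses are not known exactly. Their poses are not given: they have to be found in the camera images.
- stand: Fixed grey alignment stand, standing on the table. Origin on the table under the common vertical axis of its two bushes; z up. In its frame: L-shaped base plate 12 mm thick (its top at z 12 mm); one steel column (24 mm diameter, top at 130 mm, in 36 mm wide clamps up to 120 mm) at x -85 mm; two aluminium arms carry the brass bushes over the origin; an aluminium valve block (56 x 56 mm, top at z 46 mm) with the purge knob on it at y -130 mm.
- upper_bush (a point): Centre of the mouth (top) of the upper brass bush, 127 mm above the table; axes as the stand. Each bush is a vertical tube open at both ends, 22 mm tall: a bell mouth of 28 mm inner diameter at its top narrows within 9 mm to a straight bore of 16 mm; outer diameter 36 mm at the mouth, 24 mm below.
- lower_bush (a point): Centre of the bottom opening of the lower brass bush, 50 mm above the table, exactly under the upper one (same bush: its mouth is at 72 mm; 33 mm of free gap between the lower bush and the upper one, 38 mm between the lower bush and the base plate).
- purge_grip (a point): Grip point of the black purge knob, on its vertical axis, 73 mm above the table and 27 mm above the valve block. The knob is a bar 44 mm long (its own x), 14 mm wide (its own y) and 28 mm tall (14 mm of it below this point, 13 mm above); the point turns with the knob.
- purge_knob (a joint): Turn of the purge knob: 0 at rest, growing clockwise seen from above, to a hard stop at 1.3 rad. A spring (about 0.08 N m at the stop) brings it back to 0 within about a second when it is let go.
- mandrel_handle (a point): Centre of the wooden handle of the longest mandrel (the tallest in the rack). The handle is a cylinder 24 mm in diameter and 46 mm tall; below it runs a dark shaft of 12 mm diameter and 140 mm length; z points up from tip to handle. This point is 163 mm above the tip; the mandrel weighs about 0.09 kg.
- mandrel_tip (a point): Centre of the lower end face of the longest mandrel's shaft (edge bevelled over the last 4 mm), on the axis, 163 mm below the handle's centre.
- mandrel: The longest mandrel, loose, upright in a rack hole; origin at its tip, z up towards the handle. It would fall down to the base plate if let go in the bushes.
- rack: Fixed wooden rack block 70 x 180 x 60 mm; origin on the table under its centre. Three vertical blind holes, 15 mm wide and 50 mm deep (floor 10 mm above the table), at y -55, 0 and +55 mm along its own y; the mandrels stand in them in any order.
- short_mandrel: Another mandrel in the rack, the same but with a shaft of 75 mm (its top 131 mm above the table); origin at its tip. To be left alone.
- stub_mandrel: The shortest mandrel in the rack, shaft 60 mm (its top 116 mm above the table); origin at its tip. To be left alone.
- beaker: Glass beaker, 60 mm diameter, 80 mm tall, loose on the table; origin at the centre of its underside. To be left alone.
- flask: Conical glass flask, 72 mm diameter at the foot, 100 mm tall, loose on the table; origin at the centre of its underside. To be left alone.
- jar: Amber glass jar with a steel lid, 56 mm diameter, 75 mm tall, loose; origin at the centre of its underside. To be left alone.
Not all that is in view belongs to the job. What is shaped like the mandrel but pink or purple is not meant.

How it is judged (in metres and radians):
On the way, in this order (a step that is already met when the one before it is completed fails the run):
1. the purge knob is turned to its stop (beyond 1.15 of 1.3 rad) (value of joint purge_knob above 1.15 rad), for 0.05 s.
2. the knob has been let go and has sprung back (value of joint purge_knob below 0.12 rad and contact force between the fingers and purge_knob below 0.3 N), for 0.1 s.
3. the mandrel's tip is in the upper bush, from above (horizontal distance between mandrel_tip and upper_bush below 0.006 m and z of mandrel_tip in the frame of stand between 0.072 and 0.117 m and angle between mandrel's own z axis and vertical below 0.2 rad), for 0.05 s.
At the end, for the whole second after the job is handed in: Gripper holds the longest mandrel (over 2 N) at rest, tilt under 0.12 rad, tip within 6 mm and handle within 12 mm of the bush axis, tip 14.5 to 49 mm above the table (below the lower bush, clear of the base plate), not touching the rack; knob below 0.12 rad (horizontal distance between mandrel_tip and lower_bush below 0.006 m and horizontal distance between mandrel_handle and upper_bush below 0.012 m and z of mandrel_tip in the frame of stand between 0.0145 and 0.049 m and angle between mandrel's own z axis and vertical below 0.12 rad and contact force between the fingers and mandrel above 2 N and contact force between mandrel and rack below 0.1 N and linear speed of mandrel below 0.02 m/s and value of joint purge_knob below 0.12 rad); the arm keeps its last pose, push and grip.
It fails at once if the short mandrel is moved by more than 30 mm (distance of short_mandrel from where it was at the start of the episode above 0.03 m).
It fails at once if the stub mandrel is moved by more than 30 mm (distance of stub_mandrel from where it was at the start of the episode above 0.03 m).
It fails at once if the beaker is moved by more than 30 mm (distance of beaker from where it was at the start of the episode above 0.03 m).
It fails at once if the flask is moved by more than 30 mm (distance of flask from where it was at the start of the episode above 0.03 m).
It fails at once if the jar is moved by more than 30 mm (distance of jar from where it was at the start of the episode above 0.03 m).
It also fails if it takes over 64 s, if anything falls off the work surface, if the arm or the gripper's body presses on something with over 40 N, if the wrist force passes 120 N, or if a joint passes its speed limit or range.

ROBOT

A 6-joint arm with a two-finger parallel gripper is mounted at the origin on the work surface. World frame = base frame: x ahead of the robot, y to its left, z up, the work surface at z = 0. Lengths are in m, angles in degrees, forces in N, time in s.
With the tool pointing down it reaches from about 0.35 to 0.95 m from the base axis. Payload 17.4 kg.
Tool frame: the origin (TCP) lies midway between the tips of the shut fingers; the grasp point (between the pads) lies 19 mm behind it (r.grasp_offset is the distance from the TCP to the grasp point, in m); y points along the fingers, x is the direction in which the jaws open and shut, and the axes are right-handed (so a half turn about y gives the same grasp; the last joint's range is limited). The gripper opens to 93 mm and grips with 3 to 60 N. Pads are 15 mm wide; open, the fingers measure 128 mm over their backs; the gripper's body (75 mm by 188 mm) begins 65 mm behind the grasp point.
Start: joints at [-69.66, 6.646, 82.598, -0, 90.757, -2.166], TCP at [0.258, -0.624, 0.219] pointing down, gripper open.
Joint ranges: [-162.19, 162.19], [-47.58, 125.68], [4.15, 143.07], [-65.23, 245.23], [0.69, 171.88], [-170.13, 170.13]. Speed limits (degrees/s): [108.29, 108.29, 127.2, 180, 180, 180].

INTERFACE

Orientations are given as a 3x3 rotation matrix whose columns are the frame's x, y, z axes.
In Python, from station import r, eyes, workorder gives the robot as it stands. The module is installed in compiled form; this text tells all that it offers.
- The arm moves only by the shell command python3 -m jog 'ROWS' [FORCE]. ROWS is JSON, a list of rows, each a list of 7 numbers: the finger opening in mm, from 0 to 93, then the shift along the tool's x, y, z in mm, then the turn, a rotation vector about the tool's x, y, z in degrees. In form: [[jaw, x, y, z, ax, ay, az], ...]. A call has 1 to 12 rows; each row shifts and turns the pose as measured when the row begins, along the tool's axes as they then stand; what a row does not reach is not made up. A row lasts 1/12 s, in which the tool goes at most 41.7 mm and 7.16 degrees, less where a joint would pass 70% of its speed; a pose out of reach is approached as far as the arm can. A call with a gripper value outside its range is refused whole. The fingers move at their own pace and stop on an object; FORCE is the grip in N (left out, the last holds). Time passes only in rows, so rows that do not move let the fingers close. It gives the time, the measured TCP pose, the force and the opening at its end, in the units of the state.
- r.get_state(): the state, without advancing time (a new reading comes with each control period).
- eyes.read_camera(name): name is "scene" or "top" or "wrist"; returns the picture (400x640x3 uint8, blue, green, red); there is no depth.
- eyes.camera_info(name): a dict with "vfov" (degrees; the focal length in pixels is half the picture's height over the tangent of half this angle, whatever the lens; pixels are square), "cx", "cy" (the principal point, pixels), "distortion" ([k1, k2, p1, p2, k3] as OpenCV has them; the pictures are not rectified), "extrinsics" (4x4, takes a point from world to camera coordinates). Camera axes: x right, y down, z forward; pixel columns grow to the right and rows downward; lengths in m; the calibration is good to about 2 mm. A picture is of the moment at which its call begins: read the wrist's pose just before it. camera_info takes no time and is no camera call; for the wrist camera it gives the pose at the moment of the call.
- workorder.hand_in(): hands the job in, once; it reports no verdict.
The state is a dict: "t": time; "q": joint angles; "dq": joint speeds; "effort": joint torques, N m; "eef_pos": TCP position; "ee_rot": TCP orientation; "wrist_force": force on the tool from outside, world axes, zero at the start; "ft_torque": the same for the moment, N m; "grip_width": opening from 0.0 (shut) to 1.0 (fully open).
Only numpy, scipy, OpenCV 4.12 (cv2) and the standard library are available. Lean on these libraries where they do the work, as an engineer would, in place of code of your own. Each camera call takes 0.05 s, during which the arm holds its last target.

## Working session

There is one attempt and no reset: what is moved stays moved. The work goes in short steps, Python scripts to look and compute and a shell command to move; the robot and the scene stay as the last step left them, time stands still between calls to the robot, and variables do not carry over. Pictures are saved under pics/ and viewed, and the job is handed in when it is done.

```bash
mkdir -p pics; python3 - <<'E'
from station import r, eyes, workorder
import cv2,numpy as np
np.set_printoptions(precision=4,suppress=True)
s=r.get_state()
print(s['t'],s['eef_pos'],s['ee_rot'],s['grip_width'],r.grasp_offset)
for n in ['scene','top','wrist']:
    i=eyes.camera_info(n); print(n,i)
    cv2.imwrite(f'pics/{n}0.png',eyes.read_camera(n))
E
```

```text
0.0 [ 0.2583 -0.6234  0.2179] [[ 0.3827 -0.0004  0.9239]
 [-0.9239  0.0011  0.3827]
 [-0.0012 -1.      0.    ]] 0.9975541543832714 0.0188
scene {'vfov': 52.796483042131456, 'cx': 314.748549458357, 'cy': 205.76631154631025, 'distortion': array([-0.0771,  0.    ,  0.    ,  0.    ,  0.    ]), 'extrinsics': array([[-0.4496,  0.8932, -0.0066,  0.1904],
       [ 0.6666,  0.3306, -0.6681, -0.281 ],
       [-0.5946, -0.3048, -0.744 ,  1.3293],
       [ 0.    ,  0.    ,  0.    ,  1.    ]])}
top {'vfov': 50.6689090411018, 'cx': 324.51494636388117, 'cy': 200.23174703658057, 'distortion': array([-0.107,  0.   ,  0.   ,  0.   ,  0.   ]), 'extrinsics': array([[ 0.0222, -0.9995,  0.0215,  0.0499],
       [-0.9855, -0.0255, -0.1676,  0.5562],
       [ 0.1681, -0.0174, -0.9856,  0.9472],
       [ 0.    ,  0.    ,  0.    ,  1.    ]])}
wrist {'vfov': 58.64065552030217, 'cx': 329.69274017814206, 'cy': 194.59179673990792, 'distortion': array([-0.0123,  0.    ,  0.    ,  0.    ,  0.    ]), 'extrinsics': array([[ 0.3829, -0.9238, -0.0012, -0.6742],
       [-0.8872, -0.3682,  0.2779, -0.0331],
       [-0.2572, -0.1054, -0.9606,  0.3916],
       [ 0.    ,  0.    ,  0.    ,  1.    ]])}
```

View pics/scene0.png

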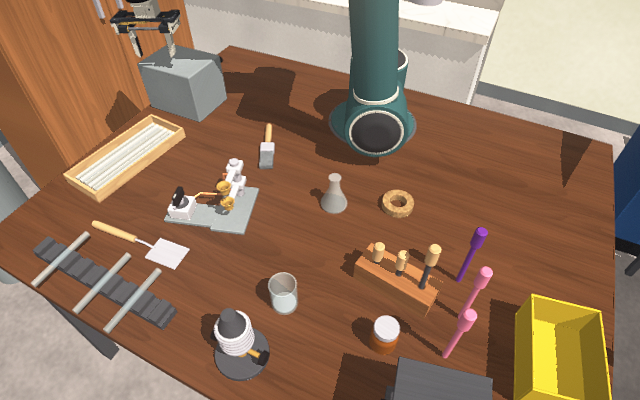

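View pics/top0.png

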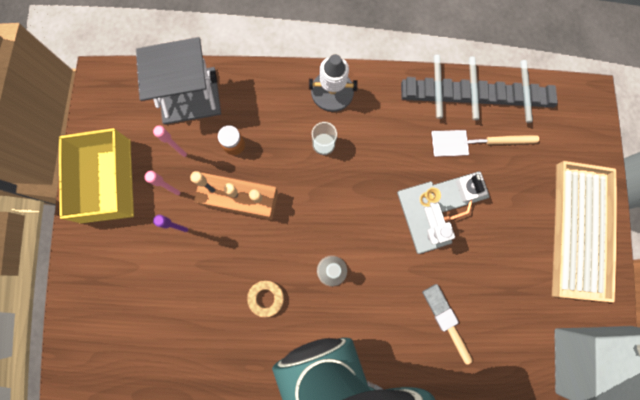

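View pics/wrist0.png

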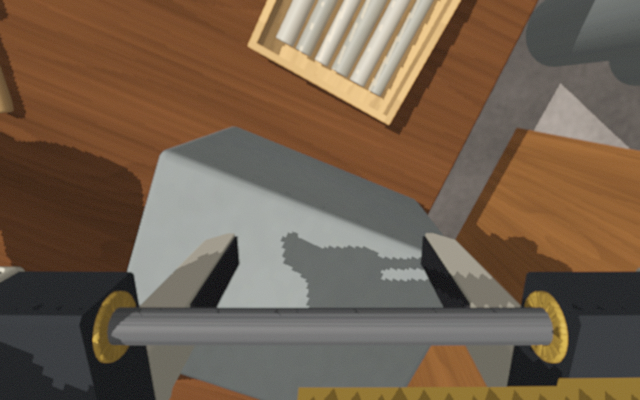

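The scene and top views show three wooden-handled mandrels in the rack. Candidates for the longest are:
- Scene (433,255) / top (197,178): tallest, wooden handle, dark shaft.
- Scene (378,252) and (402,262): shorter, same rack.
- Scene (479,238), (483,277) and (467,320): purple and pink lookalikes standing outside the rack, so not meant.

I choose scene (433,255). Next I'll check it in close crops.

```bash
python3 - <<'E'
import cv2,numpy as np
s=cv2.imread('pics/scene0.png');t=cv2.imread('pics/top0.png')
def crop(im,x0,y0,w,h,k): return cv2.resize(im[y0:y0+h,x0:x0+w],None,fx=k,fy=k,interpolation=cv2.INTER_CUBIC)
a=np.hstack([crop(s,340,225,130,95,3),crop(s,155,145,130,95,3)])
b=np.hstack([crop(t,185,150,130,95,3),crop(t,390,165,130,95,3)])
cv2.imwrite('pics/crop0.png',np.vstack([a,b]))
E
```

```text
(no output)
```

View pics/crop0.png

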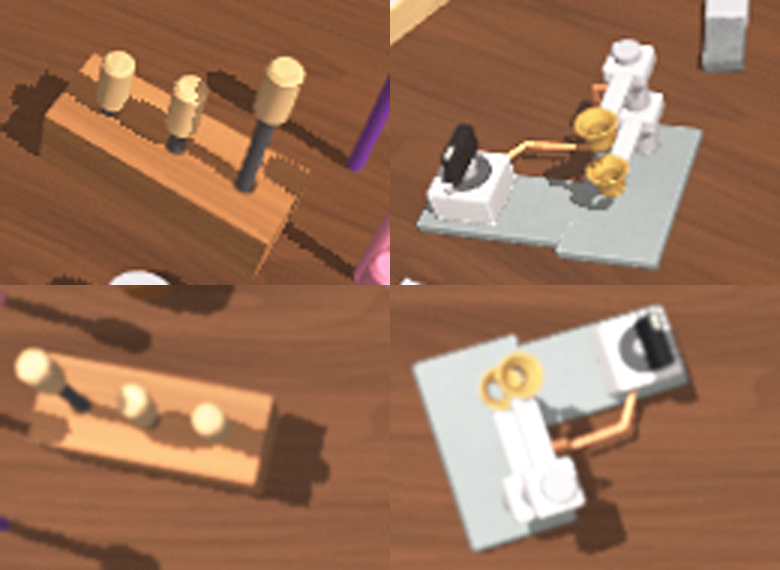

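The crops confirm the choice. The longest shaft shows at scene (433,255). The upper bush mouth is at top (433,195) and scene (224,186), and the knob is at top (477,184).

```bash
cat > h.py <<'E'
import cv2,numpy as np
from station import r, eyes, workorder
np.set_printoptions(precision=4,suppress=True)
def cam(n):
    i=eyes.camera_info(n); f=200/np.tan(np.radians(i['vfov']/2))
    K=np.array([[f,0,i['cx']],[0,f,i['cy']],[0,0,1]]); return K,np.array(i['distortion']),np.array(i['extrinsics'])
def ray(C,px):
    K,d,E=C
    u=cv2.undistortPoints(np.array([[px]],float),K,d)[0,0]
    R=E[:3,:3]; c=-R.T@E[:3,3]; v=R.T@np.array([u[0],u[1],1]); return c,v/np.linalg.norm(v)
def onz(C,px,z):
    c,v=ray(C,px); return c+v*(z-c[2])/v[2]
def proj(C,P):
    K,d,E=C
    return cv2.projectPoints(np.array([P],float),cv2.Rodrigues(E[:3,:3])[0],E[:3,3],K,d)[0][0,0]
def tri(a,b):
    (c1,v1),(c2,v2)=a,b
    A=np.stack([v1,-v2],1); t=np.linalg.lstsq(A,c2-c1,rcond=None)[0]
    p,q=c1+v1*t[0],c2+v2*t[1]; return (p+q)/2,np.linalg.norm(p-q)
E
python3 - <<'E'
from h import *
T=cam('top');S=cam('scene')
tc=lambda x,y:((390+(x-390)/3),165+(y-285)/3)
sc=lambda x,y:(155+(x-390)/3,145+y/3)
print('bush',onz(T,tc(520,376),.127),onz(S,sc(597,124),.127))
print('col',onz(T,tc(561,478),.130),onz(S,sc(628,47),.130))
for p in [(597,320),(664,305),(688,382),(612,393)]: print('plate/blk',onz(T,tc(*p),.046))
for p in [(638,318),(656,311),(673,360),(660,369)]: print('knob?',onz(T,tc(*p),.086))
tl=lambda x,y:(185+x/3,150+(y-285)/3); sl=lambda x,y:(340+x/3,225+y/3)
print('handle top',onz(T,tl(35,366),.196),onz(S,sl(286,70),.196))
print('short',onz(T,tl(133,399),.131),onz(T,tl(208,418),.116))
for p in [(40,350),(275,398),(258,488),(35,445)]: print('rack',onz(T,tl(*p),.06))
E
```

```text
bush [ 0.5581 -0.1735  0.127 ] [ 0.5638 -0.1693  0.127 ]
col [ 0.4837 -0.2013  0.13  ] [ 0.4797 -0.1968  0.13  ]
plate/blk [ 0.6212 -0.261   0.046 ]
plate/blk [ 0.6355 -0.3177  0.046 ]
plate/blk [ 0.5723 -0.335   0.046 ]
plate/blk [ 0.5617 -0.2713  0.046 ]
knob? [ 0.6143 -0.2799  0.086 ]
knob? [ 0.6203 -0.2947  0.086 ]
knob? [ 0.5818 -0.3067  0.086 ]
knob? [ 0.5744 -0.2959  0.086 ]
handle top [0.5702 0.3251 0.196 ] [0.574  0.3279 0.196 ]
short [0.5619 0.271  0.131 ] [0.5521 0.2183 0.116 ]
rack [0.613  0.3622 0.06  ]
rack [0.5793 0.1756 0.06  ]
rack [0.5086 0.1857 0.06  ]
rack [0.5375 0.3605 0.06  ]
```

```bash
python3 -m jog '[[93,-14,-10,37,0,0,0],[93,-14,-5,37,0,0,0],[93,-14,0,37,0,0,0],[93,-14,0,37,0,0,0],[93,-14,0,37,0,0,0],[93,-14,0,37,0,0,0],[93,-14,0,37,0,0,0],[93,-14,0,37,0,0,0],[60,-14,0,37,0,0,0],[60,-14,0,37,0,0,0],[60,-10,0,25,0,0,0],[60,0,0,0,0,0,0]]' 20
python3 - <<'E'
from h import *
s=r.get_state();print(s['t'],s['eef_pos'],s['ee_rot'],s['q'])
W=cam('wrist');im=eyes.read_camera('wrist');cv2.imwrite('pics/w1.png',im);np.save('w1.npy',np.array([0]));
print(proj(W,[.6035,-.2945,.086]),proj(W,[.56,-.172,.127]))
E
```

```text
t: 1.15
eef_pos: [0.5768, -0.3203, 0.2298]
ee_rot: [[0.377, -0.003, 0.926], [-0.926, 0.005, 0.377], [-0.006, -1.0, -0.001]]
wrist_force: [-0.4, 0.1, 0.1]
grip_width: 0.76
1.15 [ 0.5768 -0.3203  0.2298] [[ 0.3773 -0.0034  0.9261]
 [-0.9261  0.0053  0.3773]
 [-0.0062 -1.     -0.0011]] [-31.3285   4.808   83.5482   0.1588  91.9678  36.5122]
[315.3326 142.4388] [142.066  142.0821]
```

View pics/w1.png

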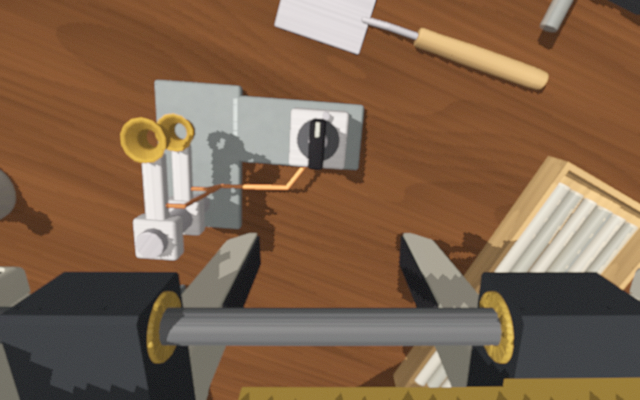

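The wrist view shows the knob at (316,143), the upper bush mouth at (143,139) and the column top at (152,240). I'll refine these with masks.

```bash
python3 - <<'E'
from h import *
W=cam('wrist');im=eyes.read_camera('wrist')
s=r.get_state();print(s['eef_pos'])
hsv=cv2.cvtColor(im,cv2.COLOR_BGR2HSV)
# knob: dark
m=(hsv[...,2]<60).astype(np.uint8); m[:100]=0;m[190:]=0;m[:,:285]=0;m[:,345:]=0
n,l,st,c=cv2.connectedComponentsWithStats(m); k=1+np.argmax(st[1:,4]); print('knob',st[k],c[k])
pts=np.argwhere(l==k)[:,::-1].astype(np.float32); box=cv2.boxPoints(cv2.minAreaRect(pts)); print(box)
# gold
g=((hsv[...,0]>15)&(hsv[...,0]<32)&(hsv[...,1]>120)&(hsv[...,2]>90)).astype(np.uint8); g[:100]=0;g[185:]=0;g[:,:110]=0;g[:,205:]=0
cv2.imwrite('pics/g1.png',np.hstack([cv2.resize(im[90:180,100:220],None,fx=6,fy=6)]))
k4=cv2.resize(im[90:190,270:370],None,fx=5,fy=5);cv2.imwrite('pics/k1.png',k4)
E
```

```text
[ 0.5746 -0.3228  0.2298]
knob [308 118  18  50 597] [316.0419 144.809 ]
[[306.9077 166.6615]
 [309.6431 117.4246]
 [325.7047 118.3169]
 [322.9692 167.5539]]
```

View pics/g1.png

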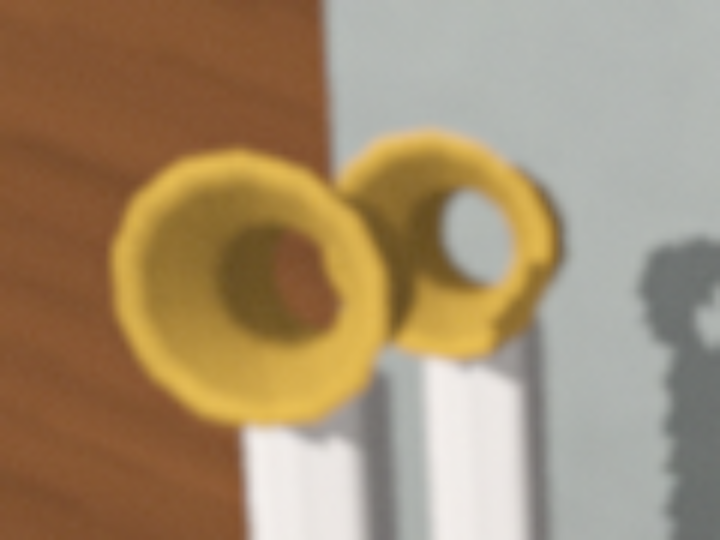

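View pics/k1.png

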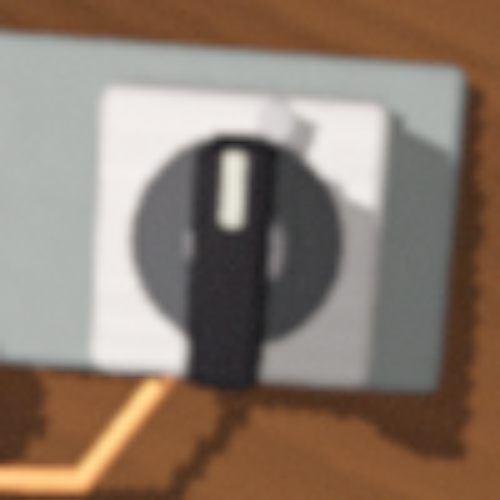

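```bash
python3 - <<'E'
from h import *
W=cam('wrist')
K,d,E=W; print('cam',-E[:3,:3].T@E[:3,3])
kk=lambda x,y:((x+.5)/5-.5+270,(y+.5)/5-.5+90)
gg=lambda x,y:((x+.5)/6-.5+100,(y+.5)/6-.5+90)
print('mouth',onz(W,gg(250.5,287.5),.127))
print('low mouth L/R', onz(W,gg(448,243),.072))
c=[onz(W,kk(*p),.046) for p in [(101,86),(389,103),(371,388),(89,370)]]
print(np.array(c),np.mean(c,0))
for a,b in [(0,1),(3,2)]: v=c[b]-c[a];print('edge -y yaw',np.degrees(np.arctan2(v[1],v[0]))+90,np.linalg.norm(v))
a=onz(W,kk(237,137),.086); b=onz(W,kk(224,385),.086);e=b-a; print('knob',a,b,(a+b)/2,np.linalg.norm(e),np.degrees(np.arctan2(e[1],e[0])))
m=onz(W,gg(250.5,287.5),.127)
print('col',onz(W,(152,240),.130))
s=r.get_state();print(s['eef_pos'],s['ee_rot'])
E
```

```text
cam [ 0.6466 -0.2943  0.3962]
mouth [ 0.5611 -0.1733  0.127 ]
low mouth L/R [ 0.5615 -0.1749  0.072 ]
[[ 0.6179 -0.2625  0.046 ]
 [ 0.6357 -0.3148  0.046 ]
 [ 0.583  -0.3331  0.046 ]
 [ 0.5651 -0.2795  0.046 ]] [ 0.6004 -0.2975  0.046 ]
edge -y yaw 18.806074986642898 0.05524054269302412
edge -y yaw 18.440669345054772 0.05653543715584068
knob [ 0.6219 -0.2906  0.086 ] [ 0.581  -0.3043  0.086 ] [ 0.6015 -0.2975  0.086 ] 0.04322248825678819 -161.53130678613337
col [ 0.4838 -0.2026  0.13  ]
[ 0.5746 -0.3228  0.2298] [[ 0.3759 -0.0041  0.9266]
 [-0.9266  0.0046  0.376 ]
 [-0.0058 -1.     -0.0021]]
```

```bash
python3 -m jog '[[45,-7,0,18,0,3.6,0],[45,-7,20,17,0,0,0],[45,0,30,0,0,0,0],[45,0,30,0,0,0,0],[45,0,0,0,0,0,0],[45,0,0,0,0,0,0]]' 20
python3 - <<'E'
from h import *
s=r.get_state();R=s['ee_rot'];print(s['t'],s['eef_pos'],R,s['grip_width'])
d=R.T@(np.array([.6018,-.297,.058])-s['eef_pos']);print(d*1000,np.degrees(np.arctan2(R[1,0],R[0,0])))
E
```

```text
t: 1.75
eef_pos: [0.5994, -0.3025, 0.1495]
ee_rot: [[0.308, -0.002, 0.951], [-0.951, 0.002, 0.308], [-0.002, -1.0, -0.002]]
wrist_force: [0.7, 0.4, 0.5]
grip_width: 0.481
1.75 [ 0.5994 -0.3025  0.1495] [[ 0.308  -0.0025  0.9514]
 [-0.9514  0.0017  0.3081]
 [-0.0024 -1.     -0.0018]] 0.480855541844257
[-4.3012 91.4614  4.1805] -72.05833148957902
```

```bash
python3 -m jog '[[45,-4,20,4,0,-0.5,0],[45,0,30,0,0,0,0],[45,0,25,0,0,0,0],[45,0,15,0,0,0,0],[45,0,0,0,0,0,0],[45,0,0,0,0,0,0]]' 20
python3 - <<'E'
from h import *
s=r.get_state();R=s['ee_rot'];print(s['t'],s['eef_pos'],s['grip_width'])
d=R.T@(np.array([.6018,-.297,.058])-s['eef_pos']);print(d*1000,np.degrees(np.arctan2(R[1,0],R[0,0])))
cv2.imwrite('pics/w2.png',eyes.read_camera('wrist'))
E
```

```text
t: 2.25
eef_pos: [0.6022, -0.3041, 0.0684]
ee_rot: [[0.311, 0.006, 0.95], [-0.95, -0.004, 0.311], [0.006, -1.0, 0.005]]
wrist_force: [-0.5, -0.3, 1.3]
grip_width: 0.485
2.25 [ 0.6022 -0.3041  0.0684] 0.4849236617350599
[-6.9841 10.318   1.7504] -71.86756228909297
```

View pics/w2.png

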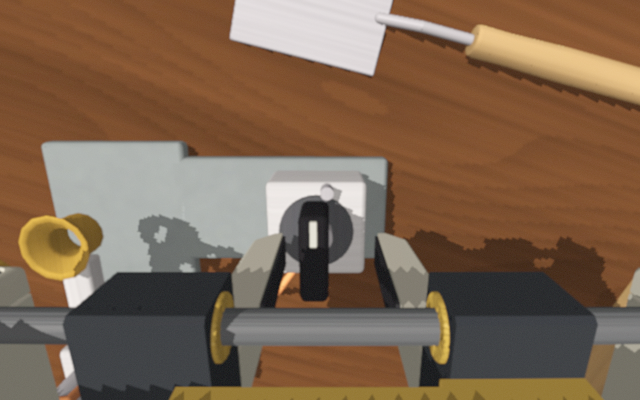

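The knob is at column 314, left of the jaw centre at about 328, which matches the computed -7 mm. I'll correct, go down and close.

```bash
python3 -m jog '[[45,-7,5,2,0.5,0,0.5],[45,0,6,0,0,0,0],[45,0,0,0,0,0,0],[12,0,0,0,0,0,0],[12,0,0,0,0,0,0],[12,0,0,0,0,0,0],[12,0,0,0,0,0,0],[12,0,0,0,0,0,0]]' 20
python3 - <<'E'
from h import *
s=r.get_state();R=s['ee_rot'];print(s['t'],s['eef_pos'],s['grip_width']*93,s['wrist_force'],s['q'])
d=R.T@(np.array([.6018,-.297,.058])-s['eef_pos']);print(d*1000,np.degrees(np.arctan2(R[1,0],R[0,0])))
E
```

```text
t: 2.97
eef_pos: [0.6042, -0.2972, 0.0632]
ee_rot: [[0.311, 0.019, 0.95], [-0.95, 0.005, 0.311], [0.001, -1.0, 0.02]]
wrist_force: [-6.9, 20.6, 5.3]
grip_width: 0.179
2.9667 [ 0.6042 -0.2972  0.0632] 16.617663581658576 [-6.8661 20.597   5.2778] [-28.7114  10.5466  92.9565   0.8035  75.6658  42.9584]
[-0.9299  5.2011 -2.3245] -71.86375029959177
```

```bash
python3 -m jog '[[25,0,0,0,0,0,0],[25,-2,5,-2,-1,0,0],[25,0,2,0,0,0,0],[25,0,0,0,0,0,0]]' 20
python3 - <<'E'
from h import *
s=r.get_state();R=s['ee_rot'];print(s['t'],s['eef_pos'],R,s['grip_width']*93,s['wrist_force'],s['q'])
d=R.T@(np.array([.6018,-.297,.058])-s['eef_pos']);print(d*1000,np.degrees(np.arctan2(R[1,0],R[0,0])))
E
```

```text
t: 3.3
eef_pos: [0.6015, -0.2957, 0.0557]
ee_rot: [[0.311, 0.001, 0.95], [-0.95, -0.001, 0.311], [0.001, -1.0, 0.0]]
wrist_force: [-0.2, 0.3, -0.0]
grip_width: 0.271
3.3 [ 0.6015 -0.2957  0.0557] [[ 0.3113  0.0009  0.9503]
 [-0.9503 -0.0012  0.3113]
 [ 0.0014 -1.      0.0005]] 25.156807088954434 [-0.165   0.2786 -0.0192] [-28.3427  11.0249  93.1478  -0.0376  75.7512  43.5288]
[ 1.3149 -2.3396 -0.1368] -71.86230939030035
```

```bash
python3 -m jog '[[8,0,0,0,0,0,0],[8,0,0,0,0,0,0],[8,0,0,0,0,0,0],[8,0,0,0,0,0,0],[8,0,0,0,0,0,0]]' 20
python3 - <<'E'
from h import *
s=r.get_state();R=s['ee_rot'];print(s['t'],s['eef_pos'],s['grip_width']*93,s['wrist_force'],s['ft_torque'])
E
```

```text
t: 3.72
eef_pos: [0.6017, -0.2963, 0.0552]
ee_rot: [[0.311, 0.001, 0.95], [-0.95, -0.002, 0.311], [0.002, -1.0, 0.0]]
wrist_force: [0.8, 0.6, -0.4]
grip_width: 0.177
3.7167 [ 0.6017 -0.2963  0.0552] 16.478459673260954 [ 0.7655  0.5743 -0.4322] [-0.0202 -0.0643  0.0351]
```

```bash
python3 -m jog '[[8,0,0,0,0,7,0],[8,0,0,0,0,7,0],[8,0,0,0,0,7,0],[8,0,0,0,0,7,0],[8,0,0,0,0,7,0],[8,0,0,0,0,7,0]]' 20
python3 - <<'E'
from h import *
s=r.get_state();R=s['ee_rot'];print(s['t'],s['eef_pos'],R,s['grip_width']*93,s['wrist_force'],s['ft_torque'])
d=R.T@(np.array([.6017,-.2963,.0555])-s['eef_pos']);print(d*1000,np.degrees(np.arctan2(R[1,0],R[0,0])))
E
```

```text
t: 4.22
eef_pos: [0.6017, -0.2961, 0.0552]
ee_rot: [[-0.418, 0.001, 0.908], [-0.908, -0.002, -0.418], [0.001, -1.0, 0.002]]
wrist_force: [1.5, 0.5, -0.3]
grip_width: 0.174
4.2167 [ 0.6017 -0.2961  0.0552] [[-0.418   0.0012  0.9085]
 [-0.9085 -0.0019 -0.418 ]
 [ 0.0012 -1.      0.0019]] 16.138665341070144 [ 1.4602  0.5159 -0.3318] [ 0.0441 -0.0448  0.0461]
[ 0.1283 -0.2768  0.0961] -114.70781230458863
```

```bash
python3 -m jog '[[8,0,0,0,0,7,0],[8,0,0,0,0,7,0],[8,0,0,0,0,7,0],[8,0,0,0,0,6,0],[8,0,0,0,0,4,0],[8,0,0,0,0,0,0],[8,0,0,0,0,0,0]]' 20
python3 - <<'E'
from h import *
s=r.get_state();R=s['ee_rot'];print(s['t'],s['eef_pos'],s['grip_width']*93,s['wrist_force'],s['ft_torque'])
print(np.degrees(np.arctan2(R[1,0],R[0,0])))
cv2.imwrite('pics/w3.png',eyes.read_camera('wrist'))
E
```

```text
t: 4.8
eef_pos: [0.6017, -0.2961, 0.0552]
ee_rot: [[-0.839, 0.002, 0.544], [-0.544, -0.002, -0.839], [-0.0, -1.0, 0.002]]
wrist_force: [0.3, 0.0, -1.4]
grip_width: 0.172
4.8 [ 0.6017 -0.2961  0.0552] 15.96464533182802 [ 0.3012  0.0041 -1.3992] [ 0.0445 -0.097   0.038 ]
-147.01202533166423
```

View pics/w3.png

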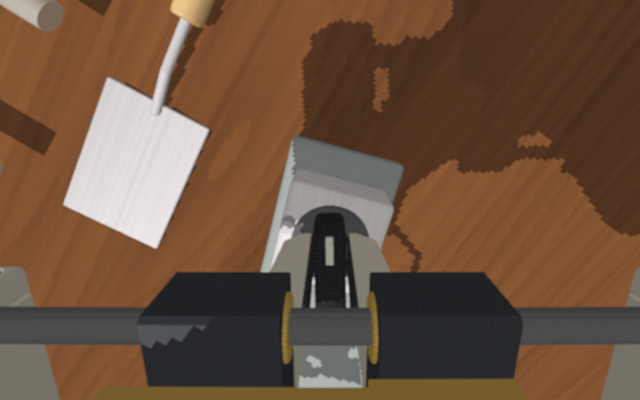

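The knob (330,250) has turned with the jaws. I'll push a bit further to feel the stop.

```bash
python3 -m jog '[[8,0,0,0,0,2,0],[8,0,0,0,0,2,0],[8,0,0,0,0,0,0]]' 20
python3 - <<'E'
from h import *
s=r.get_state();R=s['ee_rot'];print(s['t'],s['eef_pos'],s['grip_width']*93,s['wrist_force'],s['ft_torque'],np.degrees(np.arctan2(R[1,0],R[0,0])))
E
```

```text
t: 5.1
eef_pos: [0.6017, -0.2961, 0.0552]
ee_rot: [[-0.872, 0.002, 0.49], [-0.49, -0.002, -0.872], [-0.0, -1.0, 0.002]]
wrist_force: [0.4, -0.6, -1.3]
grip_width: 0.175
5.1 [ 0.6017 -0.2961  0.0552] 16.229298804306723 [ 0.3827 -0.59   -1.3015] [ 0.034  -0.1741  0.2253] -150.6813514316058
```

Torque went from 0.04 to 0.23 N m, so the knob is at the stop. Now release and lift.

```bash
python3 -m jog '[[35,0,0,0,0,0,0],[40,0,-5,0,0,0,0],[45,0,-40,0,0,0,0],[45,0,-40,0,0,0,0],[45,0,-30,0,0,0,0],[60,0,-20,0,0,0,0],[93,0,-20,0,0,0,0],[93,0,0,0,0,0,0]]' 20
python3 - <<'E'
from h import *
s=r.get_state();R=s['ee_rot'];print(s['t'],s['eef_pos'],R,s['grip_width']*93,s['wrist_force'],s['q'])
cv2.imwrite('pics/w4.png',eyes.read_camera('wrist'))
E
```

```text
t: 5.77
eef_pos: [0.6, -0.2951, 0.2179]
ee_rot: [[-0.864, -0.002, 0.503], [-0.503, 0.0, -0.864], [0.001, -1.0, -0.001]]
wrist_force: [0.6, 0.9, 0.9]
grip_width: 0.65
5.7667 [ 0.6    -0.2951  0.2179] [[-0.8644 -0.0016  0.5028]
 [-0.5028  0.0001 -0.8644]
 [ 0.0014 -1.     -0.0009]] 60.46162363515426 [0.5667 0.8673 0.8872] [-28.3561   5.9233  83.4442  -0.0405  90.7146 121.4575]
```

View pics/w4.png

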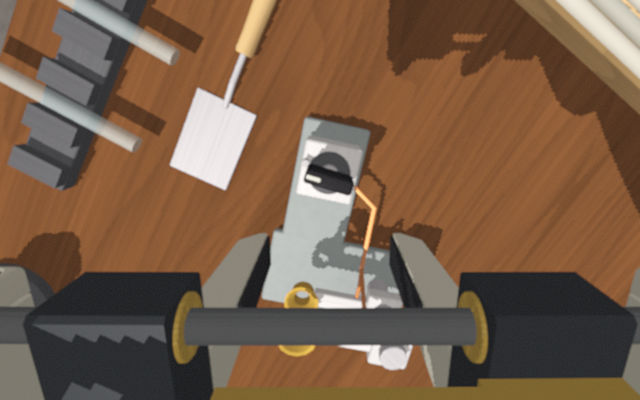

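The knob, at (330,180), has sprung back into line with the block. Next I rotate the tool at height for the rack.

```bash
python3 -m jog '[[93,0,-20,0,0,-7,0],[93,0,-20,0,0,-7,0],[93,0,-20,0,0,-7,0],[93,0,-10,0,0,-7,0],[93,0,0,0,0,-7,0],[93,0,0,0,0,-7,0],[93,0,0,0,0,-7,0],[93,0,0,0,0,-7,0],[93,0,0,0,0,-7,0],[93,0,0,0,0,-7,0],[93,0,0,0,0,-7,0],[93,0,0,0,0,-7,0]]' 
python3 -m jog '[[93,0,0,0,0,-7,0],[93,0,0,0,0,-7,0],[93,0,0,0,0,-7,0],[93,0,0,0,0,-7,0],[93,0,0,0,0,-7,0],[93,0,0,0,0,-7,0],[93,0,0,0,0,-5,0],[93,0,0,0,0,0,0]]' 
python3 - <<'E'
from h import *
s=r.get_state();R=s['ee_rot'];print(s['t'],s['eef_pos'],R,s['grip_width']*93,s['q'],np.degrees(np.arctan2(R[1,0],R[0,0])))
d=R.T@(np.array([.572,.327,.27])-s['eef_pos']);print(d*1000)
T=cam('top');S=cam('scene');im=eyes.read_camera('top');cv2.imwrite('pics/top1.png',im);cv2.imwrite('pics/scene1.png',eyes.read_camera('scene'))
E
```

```text
t: 6.82
eef_pos: [0.5978, -0.2937, 0.2787]
ee_rot: [[0.44, -0.014, 0.898], [-0.898, 0.008, 0.44], [-0.013, -1.0, -0.01]]
wrist_force: [0.6, 0.2, 0.7]
grip_width: 1.0
t: 7.48
eef_pos: [0.5961, -0.2927, 0.2696]
ee_rot: [[0.965, -0.024, 0.261], [-0.261, 0.013, 0.965], [-0.027, -1.0, 0.006]]
wrist_force: [-0.2, -0.4, 0.3]
grip_width: 0.997
7.4833 [ 0.5961 -0.2927  0.2696] [[ 0.965  -0.0244  0.2611]
 [-0.2608  0.0133  0.9653]
 [-0.027  -0.9996  0.0065]] 92.68891756887035 [-28.3597   5.8472  78.7939   0.0074  96.9525 -13.2303] -15.12355931161476
[-184.9028    8.4015  591.9521]
```

```bash
cat >> h.py <<'E'
from scipy.spatial.transform import Rotation as Ro
def go(p,yaw):
    s=r.get_state();R=np.array(s['ee_rot']);a=np.radians(yaw)
    x=np.array([np.cos(a),np.sin(a),0]);y=np.array([0,0,-1.]);G=np.stack([x,y,np.cross(x,y)],1)
    print('t',s['t'],'tcp',s['eef_pos'],'d mm',R.T@(np.array(p)-s['eef_pos'])*1000,'rot',Ro.from_matrix(R.T@G).as_rotvec(degrees=True),'w',s['grip_width']*93,'F',s['wrist_force'])
E
python3 - <<'E'
from h import *
go([.565,.28,.27],-10)
T=cam('top');S=cam('scene')
for n,a,b in [('pinkM',(151,176),(484,272)),('purple',(160,220),(480,232)),('pinkF',(160,131),(468,314)),('long',(196,177.5),(434.5,248))]: print(n,tri(ray(T,a),ray(S,b)))
E
```

```text
t 7.5833 tcp [ 0.5961 -0.2928  0.2696] d mm [-183.8442    8.0197  543.2939] rot [-0.4334 -5.594  -1.5319] w 92.5079041037622 F [-0.921  -0.3811 -0.3793]
pinkM (array([0.5737, 0.4247, 0.1808]), np.float64(0.0025148478402155865))
purple (array([0.4827, 0.3982, 0.1803]), np.float64(0.0013405094394884302))
pinkF (array([0.6711, 0.416 , 0.1812]), np.float64(0.0004403731612003048))
long (array([0.5702, 0.3269, 0.1918]), np.float64(0.0014047326495815232))
```

```bash
python3 -m jog '[[93,0,0,0,-0.4,-5.6,-1.5],[93,-9,0,39,0,0,0],[93,-9,0,40,0,0,0],[93,-9,0,40,0,0,0],[93,-9,0,40,0,0,0],[93,-9,0,40,0,0,0],[93,-9,0,40,0,0,0],[93,-9,0,40,0,0,0],[93,-9,0,40,0,0,0],[93,-9,0,40,0,0,0],[93,-9,0,40,0,0,0],[93,-9,0,40,0,0,0]]'
python3 - <<'E'
from h import *
go([.565,.28,.27],-10)
E
```

```text
t: 8.58
eef_pos: [0.5789, 0.1607, 0.2658]
ee_rot: [[0.976, -0.002, 0.217], [-0.217, 0.001, 0.976], [-0.003, -1.0, 0.0]]
wrist_force: [0.0, -0.4, 0.5]
grip_width: 1.002
t 8.5833 tcp [0.5789 0.1607 0.2658] d mm [-39.5528  -4.1018 113.4644] rot [-0.0191 -2.5525 -0.1492] w 93.1868077870175 F [ 0.0105 -0.3974  0.4867]
```

```bash
python3 -m jog '[[93,-11,-4,35,0,-2.5,0],[93,-11,0,35,0,0,0],[93,-9,0,28,0,0,0],[93,-3,0,8,0,0,0],[93,0,0,0,0,0,0],[93,0,0,0,0,0,0]]'
python3 - <<'E'
from h import *
go([.565,.28,.27],-10)
W=cam('wrist');im=eyes.read_camera('wrist');cv2.imwrite('pics/w5.png',im)
print(proj(W,[.572,.327,.196]))
E
```

```text
t: 9.08
eef_pos: [0.5624, 0.2836, 0.268]
ee_rot: [[0.983, -0.005, 0.183], [-0.183, 0.001, 0.983], [-0.005, -1.0, 0.0]]
wrist_force: [0.1, -0.5, 0.4]
grip_width: 0.999
t 9.0833 tcp [0.5624 0.2836 0.268 ] d mm [ 3.2329 -1.9988 -3.0752] rot [-0.0094 -0.5219 -0.2802] w 92.91097344010758 F [ 0.1393 -0.4755  0.4414]
[332.9596 142.9912]
```

View pics/w5.png

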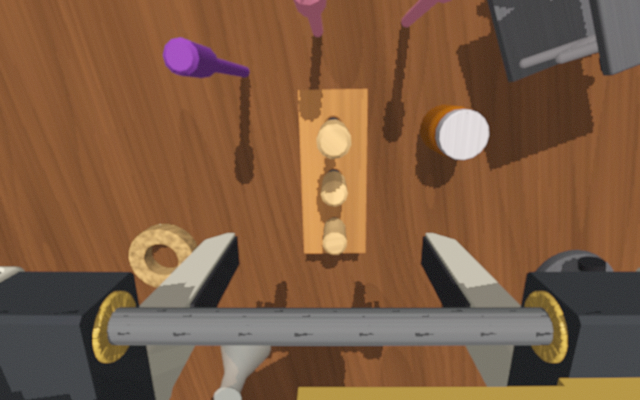

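The wrist view shows the long mandrel's handle top at (334,138) at the far end of the rack. The short ones are at (334,188) and (334,240).

```bash
python3 - <<'E'
from h import *
W=cam('wrist');im=eyes.read_camera('wrist')
c=im[105:175,295:375];cv2.imwrite('pics/m5.png',cv2.resize(c,None,fx=7,fy=7,interpolation=cv2.INTER_CUBIC))
p=onz(W,(333.5,137.5),.196);print(p)
for q in [(300,89),(368,89),(366,253),(304,253)]: print(onz(W,q,.06))
go([p[0],p[1],.16],-11)
E
```

```text
[0.5732 0.3301 0.196 ]
[0.5463 0.3677 0.06  ]
[0.6138 0.3552 0.06  ]
[0.5837 0.1769 0.06  ]
[0.5136 0.1897 0.06  ]
t 9.1833 tcp [0.5627 0.2826 0.2682] d mm [  2.077  108.1772  48.5559] rot [-0.0109  0.4305 -0.268 ] w 93.18290609777686 F [-0.7604  0.2696  0.058 ]
```

View pics/m5.png

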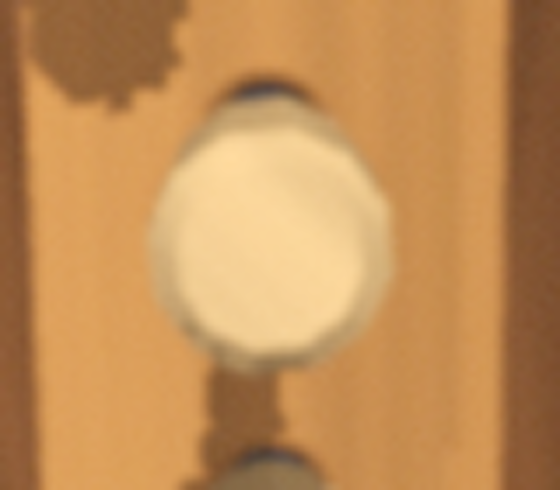

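```bash
python3 -m jog '[[93,2,0,23,0,0,0],[93,0,20,23,0,0,-0.3],[93,0,30,0,0,0,0],[93,0,20,0,0,0,0],[93,0,0,0,0,0,0],[93,0,0,0,0,0,0]]'
python3 - <<'E'
from h import *
go([.5735,.328,.155],-10.5)
cv2.imwrite('pics/w6.png',eyes.read_camera('wrist'))
E
```

```text
t: 9.68
eef_pos: [0.5774, 0.3202, 0.1988]
ee_rot: [[0.98, 0.005, 0.197], [-0.197, 0.001, 0.98], [0.005, -1.0, 0.002]]
wrist_force: [0.8, -0.1, 1.2]
grip_width: 0.999
t 9.6833 tcp [0.5774 0.3202 0.1988] d mm [-5.6183 43.811   6.7727] rot [-0.1048 -0.869   0.2933] w 92.86779002503751 F [ 0.8468 -0.1244  1.2154]
```

View pics/w6.png

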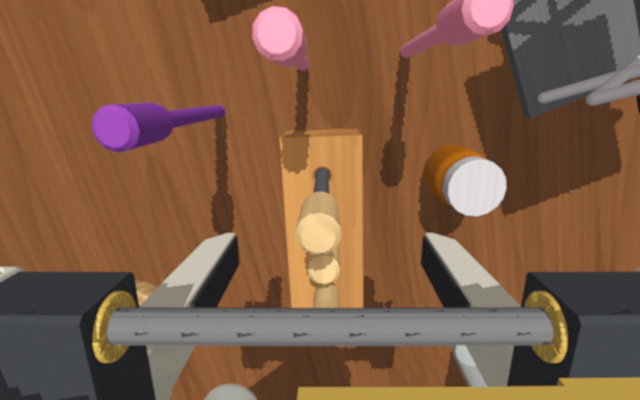

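```bash
python3 - <<'E'
from h import *
W=cam('wrist');print(onz(W,(319,232),.196), proj(W,[.5735,.328,.196]))
E
python3 -m jog '[[93,-5,14,6,0,-0.8,0.3],[93,-1,14,1,0,0,0],[93,0,12,0,0,0,0],[93,0,4,0,0,0,0],[93,0,0,0,0,0,0]]'
python3 - <<'E'
from h import *
go([.5735,.328,.155],-10.5)
E
```

```text
[0.5736 0.3296 0.196 ] [319.507  234.9318]
t: 10.15
eef_pos: [0.5742, 0.3278, 0.1549]
ee_rot: [[0.983, 0.004, 0.185], [-0.185, 0.004, 0.983], [0.003, -1.0, 0.005]]
wrist_force: [0.2, 0.3, 0.6]
grip_width: 0.999
t 10.15 tcp [0.5742 0.3278 0.1549] d mm [-0.6842 -0.1208  0.1048] rot [-0.2782 -0.1359  0.1959] w 92.91335432985376 F [0.1726 0.3047 0.6201]
```

```bash
python3 -m jog '[[40,-0.5,0,1,-0.3,0,0.2],[16,0,0,0,0,0,0],[16,0,0,0,0,0,0],[16,0,0,0,0,0,0],[16,0,0,0,0,0,0],[16,0,0,0,0,0,0],[16,0,0,0,0,0,0],[16,0,0,0,0,0,0],[16,0,0,0,0,0,0],[16,0,0,0,0,0,0]]' 30
python3 - <<'E'
from h import *
go([.5735,.328,.155],-10.5)
E
```

```text
t: 10.98
eef_pos: [0.5744, 0.3293, 0.1569]
ee_rot: [[0.983, 0.002, 0.184], [-0.184, 0.0, 0.983], [0.002, -1.0, 0.0]]
wrist_force: [-0.5, -0.0, -0.2]
grip_width: 0.331
t 10.9833 tcp [0.5744 0.3293 0.1569] d mm [-0.6356  1.9309 -1.4799] rot [-0.0283 -0.1279  0.0876] w 30.7709459968887 F [-0.4806 -0.0267 -0.2076]
```

```bash
python3 -m jog '[[16,0,0,0,0,0,0],[16,0,0,0,0,0,0],[16,0,0,0,0,0,0],[16,0,0,0,0,0,0]]' 30
python3 - <<'E'
from h import *
go([.5735,.328,.155],-10.5)
E
```

```text
t: 11.32
eef_pos: [0.5744, 0.3293, 0.157]
ee_rot: [[0.983, 0.002, 0.184], [-0.184, 0.0, 0.983], [0.002, -1.0, 0.001]]
wrist_force: [0.3, -1.3, -0.3]
grip_width: 0.248
t 11.3167 tcp [0.5744 0.3293 0.157 ] d mm [-0.6355  1.9729 -1.4272] rot [-0.0299 -0.1273  0.0869] w 23.092398508885463 F [ 0.2615 -1.2543 -0.2986]
```

Gripped. Lift straight up.

```bash
python3 -m jog '[[16,0,-10,0,0,0,0],[16,0,-15,0,0,0,0],[16,0,-20,0,0,0,0],[16,0,-25,0,0,0,0],[16,0,-30,0,0,0,0],[16,0,-30,0,0,0,0],[16,0,-20,0,0,0,0],[16,0,-15,0,0,0,0],[16,0,0,0,0,0,0],[16,0,0,0,0,0,0]]' 30
python3 - <<'E'
from h import *
go([.561,-.174,.33],-10.5)
cv2.imwrite('pics/w7.png',eyes.read_camera('wrist'))
cv2.imwrite('pics/s7.png',eyes.read_camera('scene'))
E
```

```text
t: 12.15
eef_pos: [0.5727, 0.3285, 0.3403]
ee_rot: [[0.983, 0.005, 0.184], [-0.184, 0.002, 0.983], [0.004, -1.0, 0.003]]
wrist_force: [-0.5, 0.1, -1.0]
grip_width: 0.252
t 12.15 tcp [0.5727 0.3285 0.3403] d mm [  81.1772    9.2443 -496.0561] rot [-0.164  -0.1295  0.2572] w 23.473151395034808 F [-0.5043  0.1015 -0.9536]
```

View pics/w7.png

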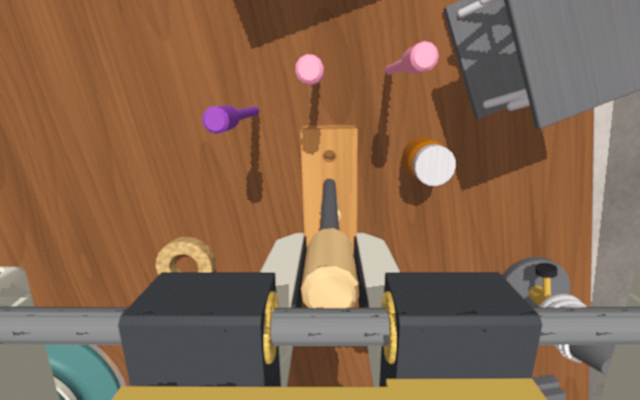

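View pics/s7.png

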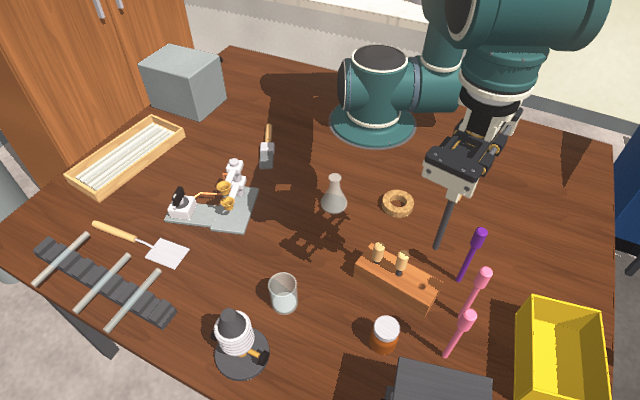

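The long mandrel is held, its tip at about (330,182) in the wrist view, with the other two still in the rack. I'll check its tilt in the grip.

```bash
python3 - <<'E'
from h import *
s=r.get_state();p=np.array(s['eef_pos']);R=np.array(s['ee_rot']);W=cam('wrist')
im=eyes.read_camera('wrist')
tip=p+R[:,1]*.147 # tip 163-... below TCP
print('pred tip',proj(W,p+R[:,1]*(.157-.010)),'pred handle bottom',proj(W,p+R[:,1]*.007))
cv2.imwrite('pics/m8.png',cv2.resize(im[160:320,280:380],None,fx=4,fy=4,interpolation=cv2.INTER_CUBIC)[:600])
S=cam('scene');T=cam('top');print(proj(S,tip),proj(T,tip))
a=eyes.read_camera('scene')[190:260,410:480];b=eyes.read_camera('top')
u,v=map(int,proj(T,tip));b=b[max(v-40,0):v+40,u-40:u+40]
cv2.imwrite('pics/m8b.png',np.hstack([cv2.resize(a,(400,400)),cv2.resize(b,(400,400))])); print(u,v)
E
```

```text
pred tip [330.0941 180.6215] pred handle bottom [330.1503 244.1303]
[435.4619 249.3199] [195.5118 175.9608]
195 175
```

View pics/m8.png

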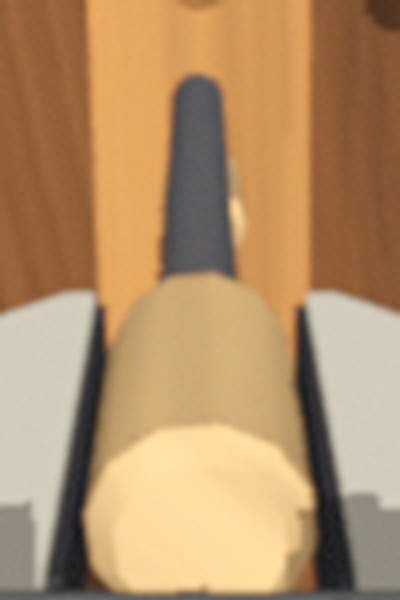

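View pics/m8b.png

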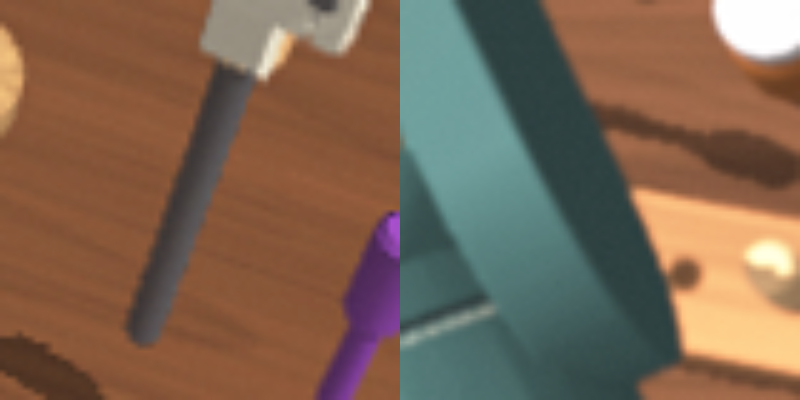

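```bash
python3 -m jog '[[16,3,0,-15,0,0,0],[16,5,0,-28,0,0,0],[16,6,0,-36,0,0,0],[16,6,0,-38,0,0,0],[16,6,0,-38,0,0,0],[16,6,0,-38,0,0,0],[16,6,0,-38,0,0,0],[16,6,0,-38,0,0,0],[16,6,0,-38,0,0,0],[16,6,0,-38,0,0,0],[16,6,0,-30,0,0,0],[16,4,0,-20,0,0,0]]' 30
python3 - <<'E'
from h import *
go([.561,-.174,.33],-10.5)
E
```

```text
t: 13.4
eef_pos: [0.5582, -0.0915, 0.3257]
ee_rot: [[0.984, -0.014, 0.178], [-0.178, -0.004, 0.984], [-0.013, -1.0, -0.006]]
wrist_force: [0.2, 0.0, -0.7]
grip_width: 0.252
t 13.4 tcp [ 0.5582 -0.0915  0.3257] d mm [ 17.3754  -3.9995 -80.6867] rot [ 0.358   0.2369 -0.7665] w 23.436001141392005 F [ 0.1668  0.0091 -0.697 ]
```

```bash
python3 -m jog '[[16,5,-1,-25,0.3,0.2,-0.7],[16,5,-1,-25,0,0,0],[16,4,-1,-18,0,0,0],[16,2,0,-8,0,0,0],[16,0,0,0,0,0,0],[16,0,0,0,0,0,0]]' 30
python3 - <<'E'
from h import *
go([.561,-.174,.33],-10.5)
W=cam('wrist');im=eyes.read_camera('wrist');cv2.imwrite('pics/w9.png',im);s=eyes.read_camera('scene')
cv2.imwrite('pics/s9.png',cv2.resize(s[60:240,140:300],None,fx=3.3,fy=3.3,interpolation=cv2.INTER_CUBIC))
st=r.get_state();p=np.array(st['eef_pos']);R=np.array(st['ee_rot']);tip=p+R[:,1]*.147
print(tip,proj(W,tip),proj(cam('scene'),tip),proj(cam('top'),tip)); 
print(proj(W,[.561,-.174,.127]))
cv2.imwrite('pics/t9.png',cv2.resize(eyes.read_camera('top')[140:260,370:530],None,fx=4,fy=4,interpolation=cv2.INTER_CUBIC))
E
```

```text
t: 13.9
eef_pos: [0.5558, -0.1797, 0.324]
ee_rot: [[0.982, -0.008, 0.189], [-0.189, 0.001, 0.982], [-0.008, -1.0, -0.001]]
wrist_force: [-0.4, 0.2, -1.5]
grip_width: 0.255
t 13.9 tcp [ 0.5558 -0.1797  0.324 ] d mm [ 4.0059 -6.0804  6.5417] rot [ 0.0513 -0.3976 -0.4333] w 23.690130690584716 F [-0.4451  0.1558 -1.5374]
[ 0.5549 -0.1788  0.1772] [330.2124 179.8419] [219.1133 167.2313] [442.5026 192.606 ]
[335.441  162.7517]
```

View pics/w9.png

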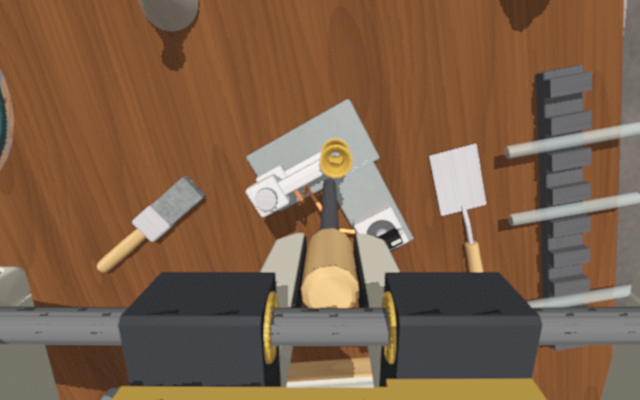

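View pics/s9.png

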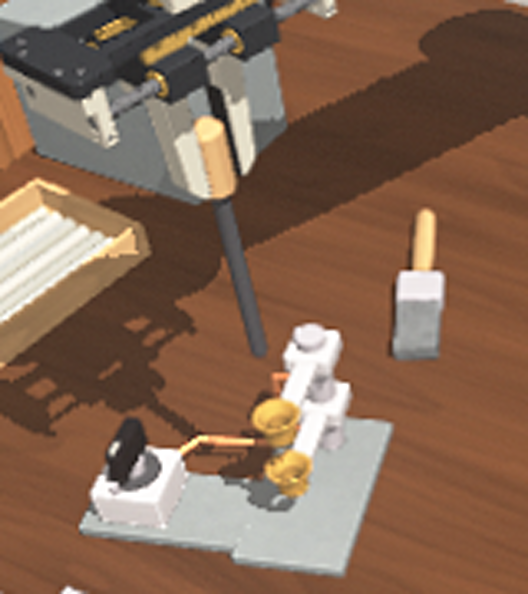

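View pics/t9.png

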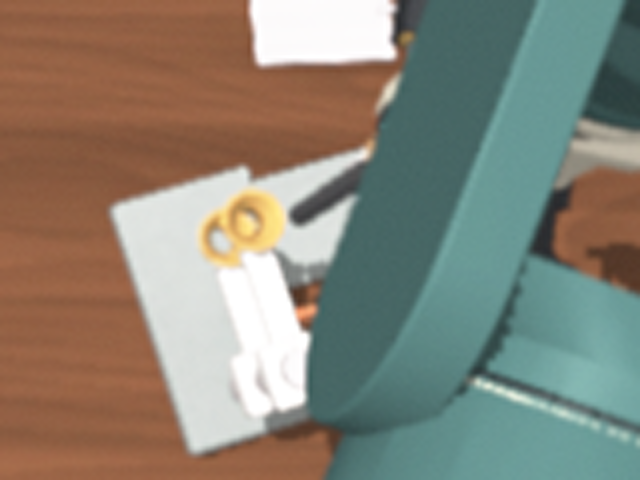

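```bash
python3 - <<'E'
from h import *
T=cam('top');S=cam('scene');W=cam('wrist')
t=(298/4+370-.4,214/4+140-.4); s=(258/3.3+140-.35,352/3.3+60-.35)
print('tip tri',tri(ray(T,t),ray(S,s)), onz(T,t,.1772),onz(S,s,.1772))
tm=(254/4+370-.4,222/4+140-.4); sm=(277/3.3+140-.35,416/3.3+60-.35)
print('mouth tri',tri(ray(T,tm),ray(S,sm)), onz(T,tm,.127),onz(S,sm,.127))
im=eyes.read_camera('wrist')
cv2.imwrite('pics/w9c.png',cv2.resize(im[130:230,290:380],None,fx=6,fy=6,interpolation=cv2.INTER_CUBIC))
print(onz(W,(336,157),.127)); go([.561,-.174,.3],-10.5)
E
```

```text
tip tri (array([ 0.5541, -0.1824,  0.1777]), np.float64(0.00086133912193027)) [ 0.554  -0.1822  0.1772] [ 0.5537 -0.1834  0.1772]
mouth tri (array([ 0.5595, -0.1742,  0.123 ]), np.float64(0.0002985817668392903)) [ 0.5586 -0.173   0.127 ] [ 0.5625 -0.1714  0.127 ]
[ 0.5631 -0.1673  0.127 ]
t 14.1 tcp [ 0.5562 -0.1786  0.3246] d mm [ 4.0474 24.5238  5.4162] rot [ 0.0591 -0.2824 -0.3788] w 23.323619619268964 F [ 0.1695  0.801  -1.2747]
```

View pics/w9c.png

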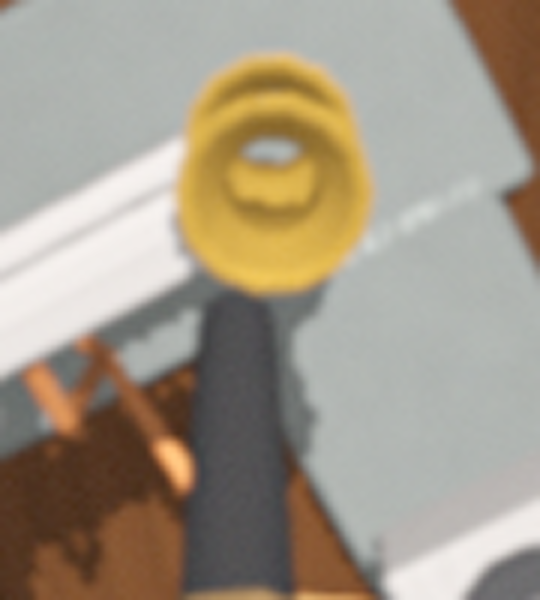

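The mouth at wrist (335.4,162) agrees with the earlier fix of (0.561,-0.174). The tip hangs about 3 mm toward -z of the tool. I'll correct the tilt and offset, then look again.

```bash
python3 -m jog '[[16,4,0,6,1.1,0,-0.4],[16,0,15,0,0,0,0],[16,0,10,0,0,0,0],[16,0,0,0,0,0,0],[16,0,0,0,0,0,0]]' 30
python3 - <<'E'
from h import *
W=cam('wrist');T=cam('top');S=cam('scene')
go([.561,-.174,.3],-10.5)
st=r.get_state();p=np.array(st['eef_pos']);R=np.array(st['ee_rot']);tip=p+R[:,1]*.147
print(tip,proj(W,tip),proj(S,tip),proj(T,tip),proj(W,[.561,-.174,.127]))
im=eyes.read_camera('wrist');s=eyes.read_camera('scene');t=eyes.read_camera('top')
a=cv2.resize(im[130:230,290:390],(400,400),interpolation=cv2.INTER_CUBIC)
b=cv2.resize(s[130:230,180:280],(400,400),interpolation=cv2.INTER_CUBIC)
c=cv2.resize(t[150:250,390:490],(400,400),interpolation=cv2.INTER_CUBIC)
cv2.imwrite('pics/w10.png',a);cv2.imwrite('pics/st10.png',np.hstack([b,c]))
E
```

```text
t: 14.52
eef_pos: [0.563, -0.1686, 0.2996]
ee_rot: [[0.983, 0.008, 0.183], [-0.183, 0.022, 0.983], [0.004, -1.0, 0.023]]
wrist_force: [-0.2, 0.8, -1.1]
grip_width: 0.255
t 14.5167 tcp [ 0.563  -0.1686  0.2996] d mm [-0.9946 -0.5818 -5.71  ] rot [-1.2955 -0.0496  0.2073] w 23.683005570663447 F [-0.2292  0.8051 -1.1009]
[ 0.5642 -0.1654  0.1526] [330.1131 180.6584] [223.3936 179.214 ] [432.8273 190.3123] [328.4537 183.9798]
```

View pics/w10.png

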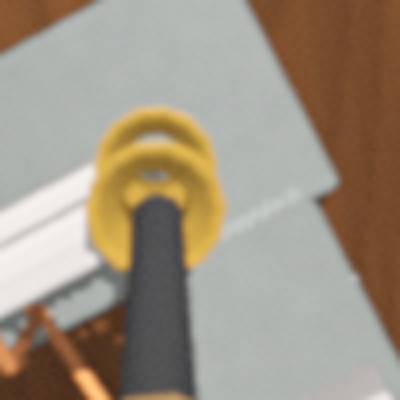

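View pics/st10.png

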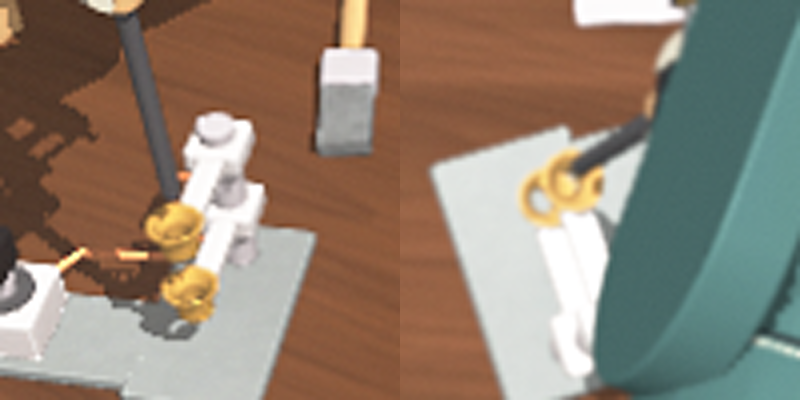

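```bash
python3 - <<'E'
from h import *
W=cam('wrist');T=cam('top');S=cam('scene')
print('W',onz(W,(329.4,182.3),.1526),onz(W,(329,181.4),.127))
print('T tip,mouth',onz(T,(434.6,191.5),.1526),onz(T,(390+173/4-.4,150+182/4-.4),.127))
print('S tip,mouth',onz(S,(222.6,179),.1526),onz(S,(180+175/4-.4,130+225/4-.4),.127))
E
```

```text
W [ 0.5634 -0.1674  0.1526] [ 0.5621 -0.1722  0.127 ]
T tip,mouth [ 0.5617 -0.1692  0.1526] [ 0.5586 -0.1724  0.127 ]
S tip,mouth [ 0.5644 -0.1675  0.1526] [ 0.5631 -0.1717  0.127 ]
```

```bash
python3 -m jog '[[16,-1,0,-4.4,0,0,0.2],[16,0,0,0,0,0,0],[16,0,10,-0.2,0,0,0],[16,0,10,-0.2,0,0,0],[16,0,10,-0.2,0,0,0],[16,0,5,-0.1,0,0,0],[16,0,0,0,0,0,0]]' 30
python3 - <<'E'
from h import *
go([.5612,-.1728,.26],-10.5)
im=eyes.read_camera('wrist');s=eyes.read_camera('scene');t=eyes.read_camera('top')
a=cv2.resize(im[140:240,280:380],(400,400),interpolation=cv2.INTER_CUBIC)
b=cv2.resize(s[130:230,180:280],(400,400),interpolation=cv2.INTER_CUBIC)
cv2.imwrite('pics/w11.png',np.hstack([a,b]))
E
```

```text
t: 15.25
eef_pos: [0.5612, -0.1739, 0.2622]
ee_rot: [[0.983, 0.006, 0.184], [-0.184, 0.021, 0.983], [0.002, -1.0, 0.022]]
wrist_force: [-0.4, 0.9, -0.3]
grip_width: 0.258
t 15.25 tcp [ 0.5612 -0.1739  0.2622] d mm [-0.2045  2.1811  0.9968] rot [-1.2646 -0.1019  0.094 ] w 24.009876696935038 F [-0.4174  0.8794 -0.3047]
```

View pics/w11.png

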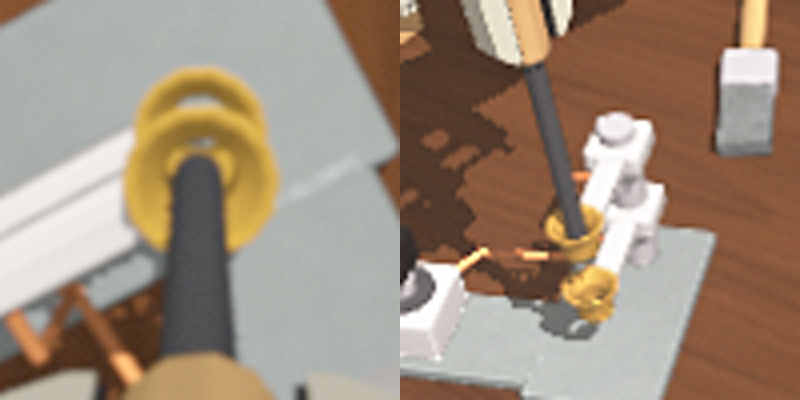

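The tip is inside the upper mouth with no contact force. Continue down.

```bash
python3 -m jog '[[16,0,6,0.3,0,0,0],[16,0,6,0,0,0,0],[16,0,6,-0.1,0,0,0],[16,0,0,0,0,0,0]]' 30
python3 - <<'E'
from h import *
go([.5612,-.1732,.177],-10.5)
E
```

```text
t: 15.73
eef_pos: [0.5622, -0.1734, 0.2457]
ee_rot: [[0.983, 0.009, 0.184], [-0.184, 0.02, 0.983], [0.006, -1.0, 0.021]]
wrist_force: [0.3, -0.1, -1.0]
grip_width: 0.253
t 15.7333 tcp [ 0.5622 -0.1734  0.2457] d mm [-1.429  68.6452 -1.4756] rot [-1.2279 -0.0836  0.3203] w 23.49931139637856 F [ 0.3288 -0.0507 -0.971 ]
```

```bash
python3 -m jog '[[16,-0.6,6,-0.2,0,0,0.3],[16,0,6,-0.1,0,0,0],[16,0,6,-0.1,0,0,0],[16,0,5,-0.1,0,0,0],[16,0,0,0,0,0,0]]' 30
python3 - <<'E'
from h import *
go([.5614,-.1733,.177],-10.5)
im=eyes.read_camera('wrist');s=eyes.read_camera('scene')
a=cv2.resize(im[140:240,280:380],(400,400),interpolation=cv2.INTER_CUBIC)
b=cv2.resize(s[130:230,180:280],(400,400),interpolation=cv2.INTER_CUBIC)
cv2.imwrite('pics/w12.png',np.hstack([a,b]))
E
```

```text
t: 16.15
eef_pos: [0.5615, -0.1732, 0.2197]
ee_rot: [[0.983, 0.003, 0.184], [-0.184, 0.021, 0.983], [-0.001, -1.0, 0.021]]
wrist_force: [0.1, -0.3, -1.8]
grip_width: 0.252
t 16.15 tcp [ 0.5615 -0.1732  0.2197] d mm [-0.0397 42.6522 -0.9894] rot [-1.2295 -0.0814 -0.0472] w 23.454570584617546 F [ 0.0632 -0.3312 -1.7605]
```

View pics/w12.png

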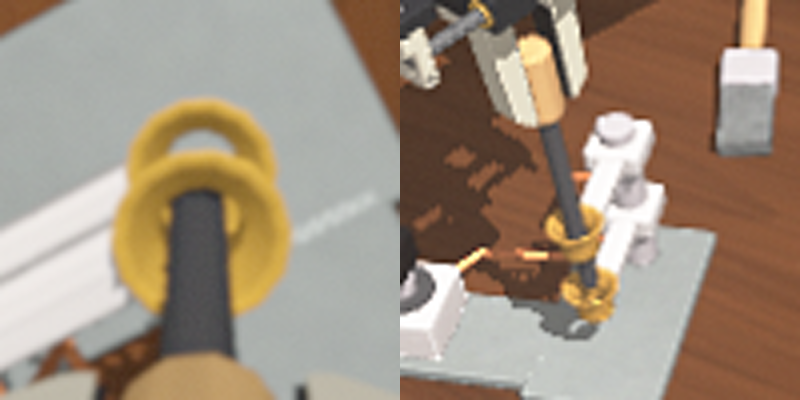

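The shaft is through the upper bush and its tip is at the lower mouth, with no contact force. Continue to a tip height of about 30 mm.

```bash
python3 -m jog '[[16,0.3,6,-0.1,0,0,0],[16,0,6,-0.1,0,0,0],[16,0,6,-0.1,0,0,0],[16,0,0,0,0,0,0]]' 30
python3 - <<'E'
from h import *
go([.5617,-.1734,.177],-10.5)
E
```

```text
t: 16.58
eef_pos: [0.5624, -0.1734, 0.202]
ee_rot: [[0.983, 0.006, 0.184], [-0.184, 0.02, 0.983], [0.002, -1.0, 0.021]]
wrist_force: [0.1, 0.6, -1.3]
grip_width: 0.256
t 16.5833 tcp [ 0.5624 -0.1734  0.202 ] d mm [-0.7093 24.9877 -0.6345] rot [-1.2066 -0.083   0.1006] w 23.7630295017011 F [ 0.0993  0.612  -1.2687]
```

```bash
python3 -m jog '[[16,-0.4,6,-0.1,0,0,0],[16,0,6,-0.1,0,0,0],[16,0,6,-0.1,0,0,0],[16,0,5,-0.1,0,0,0],[16,0,0,0,0,0,0],[16,0,0,0,0,0,0]]' 30
python3 - <<'E'
from h import *
go([.5617,-.1734,.177],-10.5)
im=eyes.read_camera('wrist');s=eyes.read_camera('scene')
a=cv2.resize(im[140:240,280:380],(400,400),interpolation=cv2.INTER_CUBIC)
b=cv2.resize(s[130:230,160:260],(400,400),interpolation=cv2.INTER_CUBIC)
cv2.imwrite('pics/w13.png',np.hstack([a,b]))
E
```

```text
t: 17.08
eef_pos: [0.5617, -0.1732, 0.1757]
ee_rot: [[0.983, 0.005, 0.184], [-0.184, 0.021, 0.983], [0.001, -1.0, 0.021]]
wrist_force: [-0.1, 0.3, -0.3]
grip_width: 0.253
t 17.0833 tcp [ 0.5617 -0.1732  0.1757] d mm [ 0.0263 -1.3259 -0.2152] rot [-1.2156 -0.0819  0.0467] w 23.554054526355845 F [-0.1271  0.3298 -0.2593]
```

View pics/w13.png

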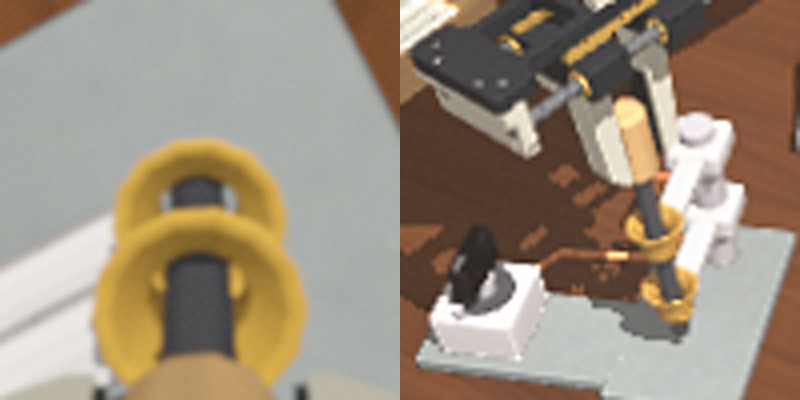

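```bash
python3 - <<'E'
from h import *
S=cam('scene');
for z in (.015,.029,.045): print(z,proj(S,[.5615,-.1734,z]))
im=eyes.read_camera('scene');cv2.imwrite('pics/s14.png',cv2.resize(im[185:235,195:265],None,fx=10,fy=10,interpolation=cv2.INTER_CUBIC))
s=r.get_state();print(s['dq'],s['wrist_force'])
E
```

```text
0.015 [230.7326 215.7962]
0.029 [229.8479 212.2394]
0.045 [228.816  208.0854]
[-0.0441 -0.0702 -0.1564  0.0532 -0.0201 -0.0116] [-0.2704 -0.4978 -0.2371]
```

View pics/s14.png

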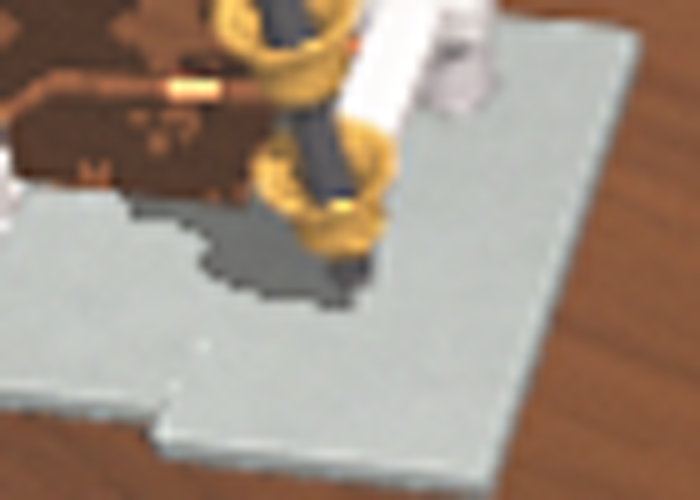

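The tip shows below the lower bush at scene (230,212), which matches the expected height of 29 mm. The arm is at rest with near-zero wrist force, so I'm handing in.

```bash
python3 - <<'E'
from h import *
workorder.hand_in(); s=r.get_state(); print(s['t'],s['eef_pos'],s['grip_width'])
E
```

```text
the job is handed in; nothing more can be done
the job is handed in; nothing more can be done
```

I turned the purge knob about 75° clockwise to its stop and let it go. I then took the longest mandrel from the rack by its handle, threaded it down through both bushes, and handed the job in still gripping it. It was about 17 s into the 64 s allowed, and no verdict is reported.

- **Knob:** the wrist torque rose from 0.04 to 0.23 N m at the stop. The wrist picture after release showed the knob back in line with its block.
- **Bushes:** the mandrel went down with wrist forces under 2 N throughout, so no sign of jamming in either bush.
- **Final pose:** the tip shows below the lower bush at scene pixel (230,212), about 29 mm above the table, which agrees with the arm reading. The grip opening is 23.6 mm, set to 30 N, with the arm at rest.
- **Corrected on the way:**
  - The first closing on the knob was about 2 mm off centre and pushed sideways with 22 N, so I opened, recentred and gripped again.
  - The mandrel hung about 1° off in the grip, so I tilted the tool by that much to stand it upright.
- **Not fully settled:** camera estimates of the bush position differed by 2 to 4 mm between views. I steered by the tip's position relative to the bush mouth instead.
- **Other objects:** I saw no contact with the other mandrels or the glassware, but did not measure their positions again at the end.

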